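Swing the sampling probe over the red cup and start it

ROBOT

A 6-joint arm with a two-finger parallel gripper is mounted at the origin on the work surface. World frame = base frame: x ahead of the robot, y to its left, z up, the work surface at z = 0. Lengths are in mm, angles in rad, forces in N, time in s.
With the tool pointing down it reaches from about 300 to 775 mm from the base axis. Payload 14.6 kg.
Tool frame: the origin (TCP) lies midway between the tips of the shut fingers; the grasp point (between the pads) lies 19 mm behind it (manip.grasp_offset is the distance from the TCP to the grasp point, in mm); z points along the fingers, y is the line along which they close (so a half turn about z gives the same grasp; the last joint's range is limited). The gripper opens to 94 mm and grips with 3 to 60 N. Pads are 16 mm wide; open, the fingers measure 119 mm over their backs; the gripper's body (75 mm by 177 mm) begins 78 mm behind the grasp point.
Start: joints at [-1.4, 0.3, 1.521, -0, 1.321, -0.067], TCP at [129.554, -534.514, 205.446] pointing down, gripper open.
Joint ranges: [-3.03, 3.03], [-0.79, 2.21], [0.23, 2.52], [-1.04, 4.18], [0, 3.07], [-2.55, 2.55]. Speed limits (rad/s): [2.22, 2.22, 2.57, 3.14, 3.14, 3.14].

INTERFACE

Orientations are given as [roll, pitch, yaw] about the fixed x, y, z axes, in that order (R = Rz(yaw) Ry(pitch) Rx(roll)).
In Python, from cell import manip, viewer gives the robot as it stands. The module is installed in compiled form; this text tells all that it offers.
- The arm moves only by the tool move_arm, never from a script. Its argument "moves" is a list of rows, each a list of 4 numbers: the shift along the tool's x, y, z in m, then the turn about the tool's z in rad. A call has 1 to 12 rows; each row is the pose to reach, as a shift and turn from the pose commanded when the call began, along the tool's axes at that moment; what a row does not reach only later rows make up. A row lasts 1/10 s, in which the tool goes at most 50 mm and 8.59 degrees, less where a joint would pass 70% of its speed; a pose out of reach is approached as far as the arm can. A call with a gripper value outside its range is refused whole. "jaw" is the finger opening in m, from 0 to 0.094, set as the call begins (left out, the last holds). The fingers move at their own pace and stop on an object; "squeeze" is the grip in N (left out, the last holds). Time passes only in rows, so rows that repeat a pose let the fingers close. It gives the time, the measured TCP pose, the force, the opening and the grip force at its end, in the units of the state.
- manip.read_state(): the state, without advancing time (a new reading comes with each control period).
- viewer.camera(name): name is "scene" or "side" or "wrist"; returns a dict with "frame" (400x640x3 uint8, blue, green, red), "z_map" (400x640 float32, mm along the optical axis (not along the pixel's ray), 0 where there is no reading), "fx", "fy", "cx", "cy" (pixels), "D" ([k1, k2, p1, p2, k3] as OpenCV has them; the pictures are not rectified), "origin" and "orientation" of the camera in the world. Camera axes: x right, y down, z forward; pixel columns grow to the right and rows downward; lengths in mm; the calibration is good to about 2 mm. A picture is of the moment at which its call begins.
- manip.sign_off(): hands the job in; it is judged then, once.
The state is a dict: "clock": time; "joints": joint angles; "qd": joint speeds; "effort": joint torques, N m; "eef_pos": TCP position; "eef_rot": TCP orientation; "wrist_force": force on the tool from outside, world axes, zero at the start; "moment": the same for the moment, N m; "finger_gap": finger opening in mm; "finger_force": force on a finger pad.
Only numpy, scipy, OpenCV 4.12 (cv2) and the standard library are available. Lean on these libraries where they do the work, as an engineer would, in place of code of your own. Each camera call takes 0.05 s, during which the arm holds its last target. There are 200 camera calls.

TASK

Push the blue sampling arm round with a fingertip until its probe hangs over the middle of the red cup, then press the green start button fully down and let it come back up. Push gently and do not grip the arm; do not press the button before the probe is over the red cup, and leave the cups, vial, bottle and jar standing where they are.

Things in the scene. Friction and masses are not known exactly. Their poses are not given: they have to be found in the camera images.
- station: Sampling station, fixed: grey base plate 300 x 340 mm (x, y), 12 mm thick; on it a white housing from x = +20 to +120 mm, 250 mm wide, top 72 mm above the bench. Origin: centre of the plate's underside; -x points to the side where the cups stand, z up. The cups stand about 160 mm from the arm's pivot, one straight ahead (-x) and one about 40 degrees to each side.
- hub (a point): Point on the arm's upright pivot axis, at mid-height of the arm (105 mm above the bench; beside the arm, in front of the housing, space is free down to the cups), at x = +60 mm, y = 0 of the station. Axes as the station's.
- swing_arm (a joint): Blue sampling arm: level bar 14 mm wide, 95 to 115 mm above the bench, from 16 mm behind the upright pivot to 169 mm ahead, probe at 160 mm. Value: its angle in rad, 0 along the station's -x, positive counter-clockwise from above (towards the station's -y side); stops at -1.1 and 1.1. Stays where left; turning needs about 0.12 Nm (1.2 N at 100 mm).
- probe_tip (a point): Lower end of the thin steel probe (6 mm diameter) that hangs straight down from the arm, 160 mm from the pivot, 75 mm above the bench. The cups' rims are 57 mm above the bench, so the probe passes 18 mm over them.
- start_top (a point): Centre of the top of the green start button (30 mm across) on the white housing, at x = +60 mm, y = -90 mm of the station. It is pressed straight down.
- start (a joint): Travel of the start button in m: 0 up, 0.006 fully down; springs back. Fully down takes about 5 N.
- cup_red: Open red plastic sample cup, 44 mm across the rim, 45 mm high, about 40 g, standing loose on the grey base plate of the station; origin at the centre of its underside. The three cups (red, yellow, white) may be in any order.
- cup_red_rim (a point): Centre of the red cup's mouth, 45 mm above its underside.
- cup_yellow: Open yellow plastic sample cup, 44 mm across the rim, 45 mm high, about 40 g, standing loose on the grey base plate of the station; origin at the centre of its underside. The three cups (red, yellow, white) may be in any order.
- cup_white: Open white plastic sample cup, 44 mm across the rim, 45 mm high, about 40 g, standing loose on the grey base plate of the station; origin at the centre of its underside. The three cups (red, yellow, white) may be in any order.
- vial: Small capped amber vial, 20 mm across, 45 mm high, standing loose near the front left corner of the base plate (a bystander). Origin: centre of its underside.
- reagent: Amber reagent bottle with a red cap, 60 mm across, 130 mm high, standing loose on the bench to the left of the station (a bystander). Origin: centre of its underside.
- jar: White jar with a blue lid, 56 mm across, 70 mm high, standing loose on the bench to the right of the station (a bystander). Origin: centre of its underside.
There are look-alikes about, which are no part of the job. There is more than one size of the cup_yellow; the job needs the largest.

How it is judged:
By the outcome, as a careful person would: the job done as asked, in the order asked, and still so for the second after the job is handed in, with the robot touching nothing.
It also fails if it takes over 45 s, if anything falls off the work surface, if the arm or the gripper's body presses on something with over 40 N, if the wrist force passes 120 N, or if a joint passes its speed limit or range.

## Working session

There is one attempt and no reset: what is moved stays moved. The work goes in short steps, Python scripts to look and compute and a tool call to move; the robot and the scene stay as the last step left them, time stands still between calls to the robot, and variables do not carry over. Pictures are saved under pics/ and viewed, at most 10 in all, crops included, and the job is handed in when it is done.

Besides the shell and the picture viewer there is one more tool, called after ">>>" as name(argument=value, ...), one argument or row to a line, values as JSON. move_arm: Moves the arm, as the interface text tells. Its arguments: {"type":"object","properties":{"moves":{"type":"array"},"jaw":{"type":"number"},"squeeze":{"type":"number"}},"required":["moves"]}

```bash
mkdir -p pics
cat > h.py <<'E'
import numpy as np, cv2
from cell import manip, viewer
from scipy.spatial.transform import Rotation as R
def cam(n):
    c=viewer.camera(n); np.savez(f'{n}.npz',**{k:np.array(v) for k,v in c.items()}); return c
def load(n): return dict(np.load(f'{n}.npz'))
def Rc(c):
    o=np.array(c['orientation'],float)
    return o if o.shape==(3,3) else R.from_euler('xyz',o).as_matrix()
def pts(c,uv,z=None):
    """world points from pixels by depth"""
    uv=np.atleast_2d(np.array(uv,float))
    K=np.array([[c['fx'],0,c['cx']],[0,c['fy'],c['cy']],[0,0,1]],float)
    n=cv2.undistortPoints(uv[:,None],K,np.array(c['D'],float))[:,0]
    d=np.c_[n,np.ones(len(n))]
    if z is None:
        zz=np.array([c['z_map'][int(round(v)),int(round(u))] for u,v in uv]); return d*zz[:,None]@Rc(c).T+c['origin']
    w=d@Rc(c).T; o=np.array(c['origin'],float)
    return o+w*((z-o[2])/w[:,2])[:,None]
E
python3 - <<'E'
from h import *
for n in('scene','side'):
    c=cam(n); cv2.imwrite(f'pics/{n}0.png',c['frame']); print(n,c['fx'],c['origin'],c['orientation'],c['D'])
print(manip.read_state())
E
```

```text
scene 416.651451316688 [1027.54045375  575.9937749   756.33536953] [-2.25383723 -0.01100166  2.40503219] [-0.02829344  0.          0.          0.          0.        ]
side 384.7286836251816 [132.91673413 734.72864135 716.59408994] [-2.21211334  0.01073105 -2.73560598] [-0.00939708  0.          0.          0.          0.        ]
{'clock': 0.1, 'joints': array([-1.39959487e+00,  3.00423424e-01,  1.52148429e+00, -3.77122559e-05,
        1.32071314e+00, -6.65962440e-02]), 'qd': array([ 1.41475812e-04, -9.17620981e-04, -1.23352746e-03, -7.99810821e-04,
        3.37839026e-05,  1.34106660e-03]), 'effort': array([ 1.10610115e-03, -5.32646334e+01, -3.53282797e+01,  7.09521957e-02,
        2.35550426e-02, -3.87940679e-05]), 'eef_pos': array([ 129.51053235, -534.30195938,  204.95342979]), 'eef_rot': array([-3.14056430e+00, -3.19751232e-05,  2.37807031e-01]), 'wrist_force': array([-0.34928842,  0.4295801 ,  0.71710368]), 'moment': array([-0.02880787, -0.01479543,  0.02465161]), 'finger_force': 0.0, 'finger_gap': 94.07558420844016}
```

View pics/scene0.png

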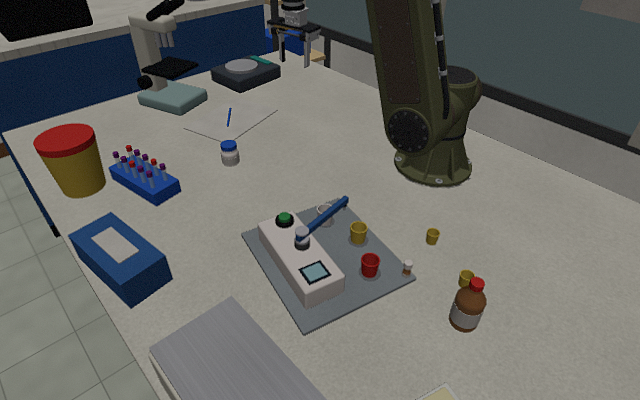

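View pics/side0.png

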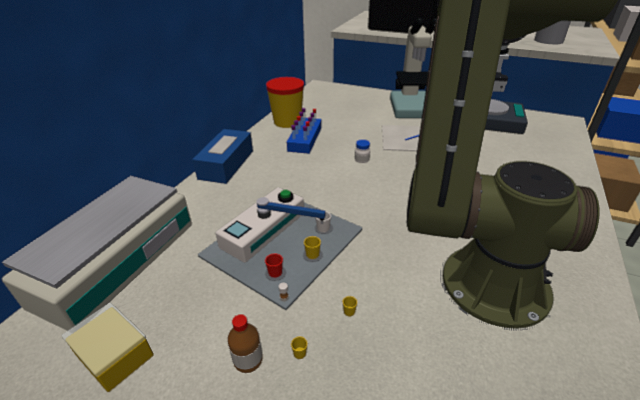

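The red cup is at scene (370,266) / side (274,266). It is the only red cup, since the other red objects are bottle and jar caps. The blue arm points over the white cup, from scene (300,238) to (348,200). The button is at scene (285,217). The small yellow cups on the bench at scene (432,236) and (466,278) are look-alikes. Next I measure from both views.

Run:
```python
from h import *
a,b=load('scene'),load('side')
def seg(c,box,lo,hi):
    h=cv2.cvtColor(c['frame'],cv2.COLOR_BGR2HSV); u0,v0,u1,v1=box
    m=np.zeros(h.shape[:2],np.uint8); m[v0:v1,u0:u1]=cv2.inRange(h,np.array(lo),np.array(hi))[v0:v1,u0:u1]
    v,u=np.nonzero(m); return np.c_[u,v]
def rep(n,c,box,lo,hi,zlo,zhi):
    uv=seg(c,box,lo,hi); P=pts(c,uv); P=P[(P[:,2]>zlo)&(P[:,2]<zhi)]
    print(n,len(uv),len(P),'med',np.median(P,0).round(1),'min',P.min(0).round(1),'max',P.max(0).round(1)); return P
for nm,c,B in(('scene',a,dict(red=(355,250,385,282),grn=(272,208,298,226),arm=(290,192,355,250),yel=(345,218,372,248))),
           ('side',b,dict(red=(262,250,288,280),grn=(275,186,298,204),arm=(255,195,335,222),yel=(302,233,325,262)))):
    P=rep(nm+' red',c,B['red'],(0,120,60),(8,255,255),10,80)
    t=P[P[:,2]>50]; print('  rim circ',cv2.minEnclosingCircle(t[:,:2].astype(np.float32)))
    rep(nm+' grn',c,B['grn'],(40,80,30),(85,255,255),60,110)
    P=rep(nm+' arm',c,B['arm'],(100,120,40),(125,255,255),85,125)
    P=P[P[:,2]>110]; r=cv2.minAreaRect(P[:,:2].astype(np.float32)); print('  top',r,cv2.boxPoints(r).round(1).tolist())
    P=rep(nm+' yel',c,B['yel'],(18,100,60),(35,255,255),10,80)
    t=P[P[:,2]>50]; print('  rim circ',cv2.minEnclosingCircle(t[:,:2].astype(np.float32)))
# plate corners at z=12
print(pts(a,[(243,236),(305,331),(414,277)],12).round(1)); print(pts(b,[(199,255),(286,305),(362,229)],12).round(1))
crop=np.hstack([cv2.resize(a['frame'][180:340,230:430],(400,320),interpolation=2),cv2.resize(b['frame'][170:330,190:390],(400,320),interpolation=2)])
cv2.imwrite('pics/crop.png',crop)
```

```text
scene red 328 327 med [501.8 179.8  40.9] min [472.7 131.5  10.6] max [524.5 202.5  58.6]
  rim circ ((501.6406555175781, 180.24818420410156), 22.881681442260742)
scene grn 113 110 med [582.2 -29.3  91.9] min [562.4 -56.2  80.9] max [595.8 -17.5  95.1]
scene arm 411 401 med [520.   46.4 112.2] min [434.8  28.5  97.6] max [615.6  64.8 116.3]
  top ((524.8793334960938, 44.749671936035156), (181.25405883789062, 14.931377410888672), 8.861236572265625) [[434.20001220703125, 38.20000076293945], [436.5, 23.399999618530273], [615.5999755859375, 51.29999923706055], [613.2999877929688, 66.0999984741211]]
scene yel 320 316 med [446.3  88.6  42.3] min [403.6  33.6  11.1] max [464.6 111.   58. ]
  rim circ ((442.5917053222656, 88.36811065673828), 22.835567474365234)
side red 335 333 med [498.9 185.3  44.7] min [477.4 152.8  13.2] max [543.5 202.8  60.4]
  rim circ ((500.11468505859375, 181.3628387451172), 22.935148239135742)
side grn 81 81 med [574.2 -25.6  93.9] min [560.9 -42.5  83. ] max [595.4 -13.7  99.7]
side arm 448 446 med [504.6  46.3 110.8] min [428.6  29.8  94.4] max [607.7  63.9 119. ]
  top ((506.2210693359375, 44.56263732910156), (155.6266632080078, 13.425475120544434), 7.864677429199219) [[428.20001220703125, 40.599998474121094], [430.1000061035156, 27.299999237060547], [584.2000122070312, 48.599998474121094], [582.4000244140625, 61.900001525878906]]
side yel 317 317 med [440.6  94.3  43.7] min [418.7  39.1  11.2] max [485.9 109.8  60.9]
  rim circ ((440.3599548339844, 88.72881317138672), 22.25177001953125)
[[ 652.7 -114.7   12. ]
 [ 715.3  200.4   12. ]
 [ 434.3  260.3   12. ]]
[[712.1 202.7  12. ]
 [429.9 257.4  12. ]
 [354.1 -57.7  12. ]]
```

View pics/crop.png

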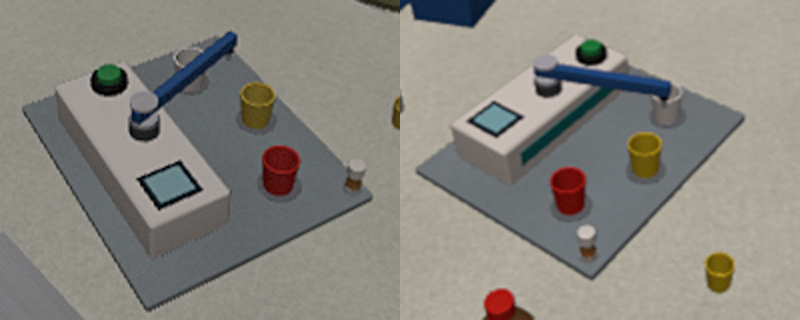

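The crop confirms the red cup as the target, with the arm next to the white cup at the opposite end. Next I refine the station pose and check the path.

```bash
cat >> h.py <<'E'
def cloud(c):
    v,u=np.mgrid[0:400,0:640]; return pts(c,np.c_[u.ravel(),v.ravel()]).reshape(400,640,3)
E
python3 - <<'E'
from h import *
a,b=load('scene'),load('side')
from scipy.optimize import least_squares
for n,c in(('scene',a),('side',b)):
    W=cloud(c); f=c['frame'].astype(int); ok=c['z_map']>0
    near=ok&(W[...,0]>330)&(W[...,0]<740)&(W[...,1]>-150)&(W[...,1]<290)
    m=near&(W[...,2]>7)&(W[...,2]<18)&(f.max(2)<135)&(f.max(2)-f.min(2)<40)
    mm=cv2.morphologyEx(m.astype(np.uint8),cv2.MORPH_OPEN,np.ones((3,3)))>0
    print(n,'plate z',np.median(W[mm][:,2]),cv2.minAreaRect(W[mm][:,:2].astype(np.float32)))
    m=near&(W[...,2]>67)&(W[...,2]<77)&(f.min(2)>120)
    mm=cv2.morphologyEx(m.astype(np.uint8),cv2.MORPH_OPEN,np.ones((3,3)))>0
    print(' housing z',np.median(W[mm][:,2]),cv2.minAreaRect(W[mm][:,:2].astype(np.float32)))
    m=near&(W[...,2]>117)&(np.hypot(W[...,0]-598,W[...,1]-54)<35)
    print(' cap',m.sum(),np.percentile(W[m],[2,50,98],axis=0).round(1).tolist(),cv2.minEnclosingCircle(W[m][:,:2].astype(np.float32)))
    h=cv2.cvtColor(c['frame'],cv2.COLOR_BGR2HSV)
    g=near&(cv2.inRange(h,(40,80,30),(85,255,255))>0)&(W[...,2]>85)&(np.hypot(W[...,0]-578,W[...,1]+30)<50)
    top=np.percentile(W[g][:,2],85);g&=W[...,2]>top-6
    print(' button',g.sum(),top,cv2.minEnclosingCircle(W[g][:,:2].astype(np.float32)))
    t=ok&(W[...,2]>100)&(W[...,0]>150)&(W[...,0]<800)&(W[...,1]>-600)&(W[...,1]<300)
    q=(W[t][:,:2]//80*80).astype(int); k,cnt=np.unique(q,axis=0,return_counts=True); print(k[cnt>30].tolist())
E
```

```text
scene plate z 10.916968300389044 ((540.5089721679688, 67.51237487792969), (341.90008544921875, 301.2109680175781), 77.54647064208984)
 housing z 70.50898471269528 ((608.9159545898438, 52.723167419433594), (250.98037719726562, 97.64410400390625), 77.70635223388672)
 cap 87 [[583.8, 41.5, 117.0], [598.4, 55.5, 118.2], [613.8, 69.0, 120.0]] ((599.3873901367188, 54.85321044921875), 16.496143341064453)
 button 93 93.57800271197107 ((579.5187377929688, -33.66337585449219), 16.326702117919922)
[[80, -640], [80, -560], [80, 80], [160, -640], [160, -560], [160, -80], [160, 0], [160, 80], [240, -160], [240, -80], [400, 0], [480, 0], [560, 0]]
side plate z 13.620075053402616 ((534.9893188476562, 68.74017333984375), (340.45684814453125, 299.2377624511719), 77.6179428100586)
 housing z 73.49033885906692 ((605.0597534179688, 53.29008483886719), (249.5072784423828, 99.58010864257812), 77.55917358398438)
 cap 87 [[570.1, 40.1, 117.3], [593.4, 55.0, 120.6], [609.2, 69.0, 123.0]] ((587.6193237304688, 51.939430236816406), 23.053157806396484)
 button 53 96.77281331029953 ((575.200439453125, -31.089946746826172), 13.662583351135254)
[[80, -80], [80, 0], [80, 80], [160, -80], [160, 0], [160, 80], [240, -80], [400, 0], [480, 0], [560, 0]]
```

>>> move_arm(
  moves=[
    [0.033,-0.031,0,-0.1],
    [0.066,-0.062,0,-0.2],
    [0.099,-0.093,0,-0.3],
    [0.132,-0.124,0,-0.42],
    [0.165,-0.155,0,-0.54],
    [0.198,-0.186,0,-0.66],
    [0.231,-0.217,0,-0.78],
    [0.264,-0.248,0,-0.9],
    [0.297,-0.279,0,-1.02],
    [0.33,-0.31,0,-1.14],
    [0.363,-0.341,0,-1.26],
    [0.396,-0.372,0,-1.38],
  ],
  jaw=0,
  squeeze=5,
)

```text
clock: 1.3
eef_pos: [427.4, -77.8, 205.4]
eef_rot: [3.142, 0.0, 1.623]
wrist_force: [-0.1, -0.6, -0.2]
finger_gap: 2.0
finger_force: 0.0
```

```bash
cat >> h.py <<'E'
HUB=np.array([596.3,55.2]); 
def fing(th,d,z=85,r=125):
    t=np.radians(th); return np.r_[HUB+r*np.array([np.cos(t),np.sin(t)])+d*np.array([-np.sin(t),np.cos(t)]),z,t-np.pi/2]
def rel(goal,s=None):
    """goal x,y,z,yaw -> tool shift (m), turn, from present measured pose"""
    s=s or manip.read_state(); M=R.from_euler('xyz',s['eef_rot']).as_matrix()
    t=M.T@(np.array(goal[:3])-s['eef_pos'])/1000; y=np.arctan2(M[1,0],M[0,0])
    return np.r_[t,-((goal[3]-y+np.pi)%(2*np.pi)-np.pi)].round(4).tolist()
E
python3 -c "
from h import *
s=manip.read_state();print(s['eef_pos'],s['eef_rot'],s['joints'],s['finger_gap'],s['clock'])
print(rel(fing(189,35,205)))"
```

```text
[427.39160363 -77.82743617 205.44779634] [3.14153138e+00 4.82574288e-05 1.62286184e+00] [-2.64458500e-01  3.88595595e-02  1.82635470e+00 -2.79942782e-05
  1.27630515e+00 -3.16515888e-01] 2.0272994484219566 1.3
[0.0761, 0.055, 0.0004, -0.105]
```

>>> move_arm(
  moves=[
    [0.04,0.03,0,-0.05],
    [0.076,0.055,0,-0.105],
    [0.076,0.055,0.04,-0.105],
    [0.076,0.055,0.08,-0.105],
    [0.076,0.055,0.105,-0.105],
    [0.076,0.055,0.12,-0.105],
    [0.076,0.055,0.12,-0.105],
    [0.076,0.055,0.12,-0.105],
  ],
)

```text
clock: 2.1
eef_pos: [478.3, -1.2, 85.9]
eef_rot: [-3.142, -0.0, 1.723]
wrist_force: [0.4, 0.6, -0.3]
finger_gap: 0.7
finger_force: 0.0
```

Run:
```python
from h import *
s=manip.read_state();print(s['eef_pos'],s['eef_rot'][2])
a,b=cam('scene'),cam('side')
cv2.imwrite('pics/pre.png',np.hstack([cv2.resize(c['frame'][y:y+160,x:x+200],(400,320),interpolation=2) for c,x,y in((a,230,140),(b,190,150))]))
for th,d in[(188,20),(184,15),(180,15),(176,15),(172,15),(168,15),(164,15),(160,15),(156,15),(152,15),(148,15),(144,15),(140,15),(136,15)]: print(th,rel(fing(th,d)))
```

```text
[478.29141511  -1.22126134  85.88221766] 1.7227999458615635
188 [0.0195, -0.0004, 0.0015, 0.0123]
184 [0.0333, -0.001, 0.0015, 0.0821]
180 [0.0421, -0.001, 0.0015, 0.1519]
176 [0.0509, -0.0004, 0.0015, 0.2218]
172 [0.0596, 0.0008, 0.0015, 0.2916]
168 [0.0682, 0.0026, 0.0015, 0.3614]
164 [0.0766, 0.005, 0.0015, 0.4312]
160 [0.0849, 0.008, 0.0015, 0.501]
156 [0.0929, 0.0115, 0.0015, 0.5708]
152 [0.1007, 0.0156, 0.0015, 0.6406]
148 [0.1081, 0.0203, 0.0015, 0.7104]
144 [0.1153, 0.0254, 0.0015, 0.7803]
140 [0.122, 0.031, 0.0015, 0.8501]
136 [0.1284, 0.0371, 0.0015, 0.9199]
```

View pics/pre.png

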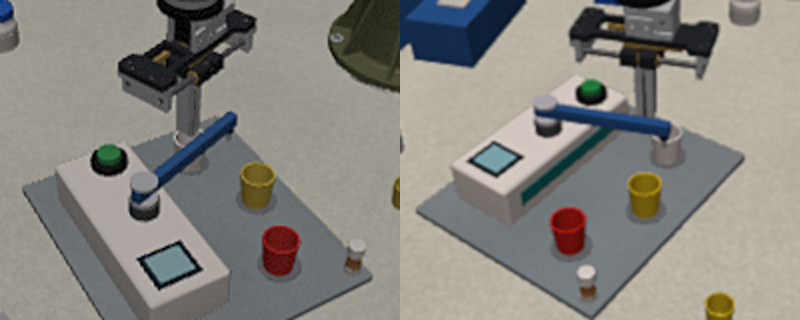

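The closed fingertip stands beside the arm on the side away from the red cup, clear of everything else. I push gently along the arc.

>>> move_arm(
  moves=[
    [0.01,0,0.001,0.006],
    [0.0195,0,0.001,0.012],
    [0.027,-0.001,0.001,0.047],
    [0.033,-0.001,0.001,0.082],
    [0.0377,-0.001,0.001,0.117],
    [0.042,-0.001,0.001,0.152],
    [0.0465,-0.001,0.001,0.187],
    [0.051,-0.0004,0.001,0.222],
    [0.0553,0,0.001,0.257],
    [0.0596,0.0008,0.001,0.292],
    [0.0639,0.0017,0.001,0.326],
    [0.0682,0.0026,0.001,0.361],
  ],
)

```text
clock: 3.4
eef_pos: [470.3, 67.5, 84.8]
eef_rot: [3.141, -0.0, 1.361]
wrist_force: [-0.0, -0.6, 0.7]
finger_gap: 0.5
finger_force: 0.5
```

```bash
cat >> h.py <<'E'
def armang():
    out=[]
    for n in('scene','side'):
        c=cam(n);W=cloud(c);h=cv2.cvtColor(c['frame'],cv2.COLOR_BGR2HSV)
        m=(cv2.inRange(h,(100,120,40),(125,255,255))>0)&(W[...,2]>109)&(W[...,2]<121)&(np.hypot(W[...,0]-HUB[0],W[...,1]-HUB[1])<185)
        P=W[m][:,:2]; rr=np.hypot(*(P-HUB).T); P=P[rr>30]
        d=np.linalg.svd(P-P.mean(0))[2][0]; d*=np.sign(d@(P.mean(0)-HUB))
        q=P.mean(0)-HUB
        tip=P.mean(0)+d*(P-P.mean(0)).dot(d).max()
        out.append([len(P),np.degrees(np.arctan2(d[1],d[0]))%360,np.degrees(np.arctan2(q[1],q[0]))%360,*tip,*(tip-9*d)])
    return np.round(out,1).tolist()
E
python3 - <<'E'
from h import *
s=manip.read_state();print(s['eef_pos'],s['eef_rot'][2],s['wrist_force'])
print(armang())
for th in range(166,135,-2): print(th,rel(fing(th,15)))
E
```

```text
[470.29236853  67.49000622  84.81613882] 1.3605770542915967 [-0.03330643 -0.59488359  0.72832489]
[[272.0, 167.6, 165.9, 436.0, 93.3, 444.8, 91.3], [237.0, 167.2, 165.4, 431.8, 95.9, 440.5, 93.9]]
166 [0.0035, 0.0004, -0.0003, 0.0355]
164 [0.0078, 0.0001, -0.0003, 0.0704]
162 [0.0122, -0.0001, -0.0003, 0.1053]
160 [0.0166, -0.0001, -0.0003, 0.1402]
158 [0.021, 0.0001, -0.0003, 0.1751]
156 [0.0254, 0.0004, -0.0003, 0.2101]
154 [0.0298, 0.0009, -0.0003, 0.245]
152 [0.0341, 0.0015, -0.0003, 0.2799]
150 [0.0384, 0.0023, -0.0003, 0.3148]
148 [0.0427, 0.0032, -0.0003, 0.3497]
146 [0.047, 0.0043, -0.0003, 0.3846]
144 [0.0512, 0.0055, -0.0003, 0.4195]
142 [0.0554, 0.0069, -0.0003, 0.4544]
140 [0.0595, 0.0084, -0.0003, 0.4893]
138 [0.0636, 0.0101, -0.0003, 0.5242]
136 [0.0676, 0.0119, -0.0003, 0.5591]
```

>>> move_arm(
  moves=[
    [0.0035,0.0004,0,0.035],
    [0.0078,0,0,0.07],
    [0.0122,0,0,0.105],
    [0.0166,0,0,0.14],
    [0.021,0,0,0.175],
    [0.0254,0.0004,0,0.21],
    [0.0298,0.001,0,0.245],
    [0.0341,0.0015,0,0.28],
    [0.0384,0.0023,0,0.315],
    [0.0427,0.0032,0,0.35],
    [0.047,0.0043,0,0.385],
    [0.0512,0.0055,0,0.42],
  ],
)

```text
clock: 4.7
eef_pos: [486.1, 116.0, 84.5]
eef_rot: [-3.141, 0.0, 0.942]
wrist_force: [-0.2, -1.3, 0.8]
finger_gap: 0.2
finger_force: 0.5
```

Run:
```python
from h import *
s=manip.read_state();print(s['eef_pos'],s['eef_rot'][2],s['wrist_force'])
print(armang())
for th in (142,140,138,136,134,133,132,131,130): print(th,rel(fing(th,15)))
```

```text
[486.1436876  116.01572794  84.53471137] 0.9416414250364094 [-0.22583362 -1.25447172  0.75329667]
[[322.0, 144.3, 141.9, 465.4, 154.4, 472.7, 149.1], [208.0, 144.1, 142.9, 460.9, 156.0, 468.1, 150.7]]
142 [0.0047, -0.0007, -0.0004, 0.0351]
140 [0.0091, -0.001, -0.0004, 0.07]
138 [0.0135, -0.0011, -0.0004, 0.1049]
136 [0.0179, -0.0011, -0.0004, 0.1398]
134 [0.0223, -0.001, -0.0004, 0.1747]
133 [0.0245, -0.0008, -0.0004, 0.1922]
132 [0.0267, -0.0006, -0.0004, 0.2096]
131 [0.0289, -0.0004, -0.0004, 0.2271]
130 [0.031, -0.0002, -0.0004, 0.2446]
```

>>> move_arm(
  moves=[
    [0.0047,-0.0007,0,0.035],
    [0.0091,-0.001,0,0.07],
    [0.0135,-0.001,0,0.105],
    [0.0179,-0.001,0,0.14],
    [0.0223,-0.001,0,0.175],
    [0.0256,-0.0007,0,0.2],
    [0.0289,-0.0004,0,0.227],
    [0.0289,-0.0004,0,0.227],
  ],
)

```text
clock: 5.6
eef_pos: [503.1, 139.4, 84.5]
eef_rot: [3.142, -0.0, 0.716]
wrist_force: [0.2, 0.7, -0.1]
finger_gap: 0.3
finger_force: 0.0
```

Run:
```python
from h import *
s=manip.read_state();print(s['eef_pos'],s['eef_rot'][2],s['wrist_force'])
print(armang())
for th in (130,129,128,127.5,127): print(th,rel(fing(th,15)))
a,b=load('scene'),load('side')
cv2.imwrite('pics/mid.png',np.hstack([cv2.resize(c['frame'][y:y+80,x:x+100],(400,320),interpolation=2) for c,x,y in((a,310,215),(b,220,210))]))
```

```text
[503.14267275 139.35778905  84.50072901] 0.7155148375858864 [ 0.15798175  0.66031231 -0.05363527]
[[327.0, 130.9, 128.5, 490.9, 183.0, 496.8, 176.2], [100.0, 133.2, 130.2, 484.8, 184.0, 491.0, 177.5]]
130 [0.0025, -0.0007, -0.0005, 0.0181]
129 [0.0047, -0.0009, -0.0005, 0.0356]
128 [0.0069, -0.0011, -0.0005, 0.053]
127.5 [0.008, -0.0011, -0.0005, 0.0617]
127 [0.0091, -0.0012, -0.0005, 0.0705]
```

View pics/mid.png

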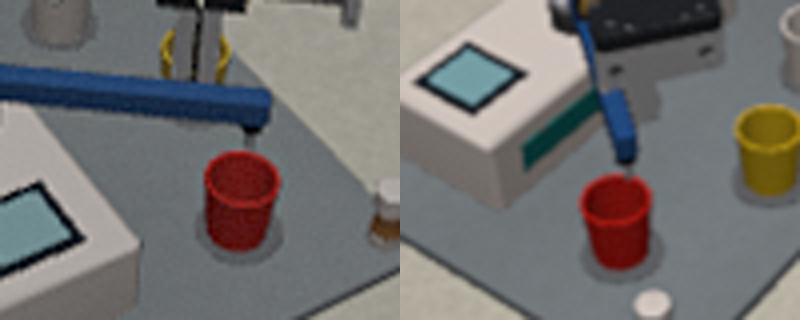

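The probe stands just short of the red cup's centre, at crop (250,150) against the rim centre (241,180) in the scene view, and about (628,178) against (617,203) in the side view. Four more degrees should centre it.

>>> move_arm(
  moves=[
    [0.0025,-0.0007,0,0.018],
    [0.0047,-0.0009,0,0.036],
    [0.0069,-0.0011,0,0.053],
    [0.0085,-0.0011,0,0.067],
    [0.0085,-0.0011,0,0.067],
    [-0.01,-0.001,0,0.067],
    [-0.04,-0.001,0,0.067],
    [-0.05,-0.001,-0.04,0.067],
    [-0.05,-0.001,-0.09,0.067],
    [-0.05,-0.001,-0.12,0.067],
    [-0.05,-0.001,-0.12,0.067],
  ],
)

```text
clock: 6.8
eef_pos: [466.2, 107.4, 208.7]
eef_rot: [3.138, -0.007, 0.648]
wrist_force: [-0.8, 0.4, -0.0]
finger_gap: 0.4
finger_force: 0.0
```

Run:
```python
from h import *
s=manip.read_state();print(s['eef_pos'],s['eef_rot'][2],s['wrist_force'])
print(armang())
a,b=load('scene'),load('side')
for c in(a,b):
    W=cloud(c);h=cv2.cvtColor(c['frame'],cv2.COLOR_BGR2HSV)
    m=((cv2.inRange(h,(0,120,60),(8,255,255))>0))&(W[...,2]>50)&(W[...,2]<64)&(np.hypot(W[...,0]-501,W[...,1]-181)<30)
    print(cv2.minEnclosingCircle(W[m][:,:2].astype(np.float32)))
cv2.imwrite('pics/end.png',np.hstack([cv2.resize(c['frame'][y:y+80,x:x+100],(400,320),interpolation=2) for c,x,y in((a,310,215),(b,220,210))]))
```

```text
[466.21752312 107.35888114 208.69664546] 0.6478887947762972 [-0.76491225  0.43238422 -0.01254082]
[[327.0, 127.0, 124.7, 500.3, 189.2, 505.7, 182.0], [193.0, 127.0, 126.9, 494.0, 191.2, 499.5, 184.0]]
((504.0394287109375, 179.38604736328125), 22.99981117248535)
((499.8141784667969, 181.02764892578125), 22.73734474182129)
```

View pics/end.png

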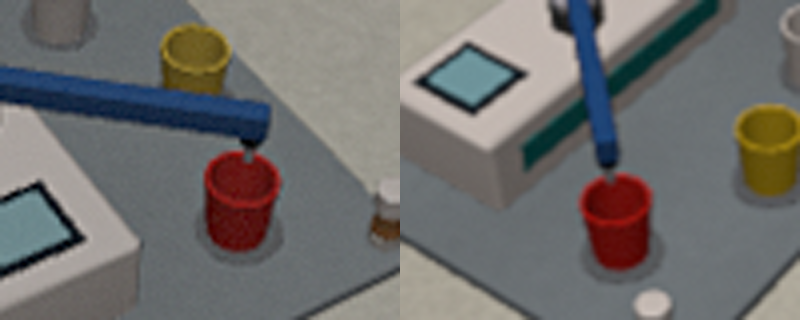

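The probe now hangs above the red cup in both views. I verify this by ray casting (tip at z=75, rim centre at z=57) and work out the button move.

Run:
```python
from h import *
a,b=load('scene'),load('side')
for c,t,r in((a,(372,255.3),(370.2,260)),(b,(272.3,255.5),(274,260.6))):
    print(pts(c,t,75).round(1),pts(c,r,57).round(1))
print(rel([576.9,-32.7,125,.648]))
```

```text
[[504.6 185.3  75. ]] [[504.6 182.1  57. ]]
[[499.1 184.7  75. ]] [[497.3 182.8  57. ]]
[0.005, 0.1792, 0.0794, -0.0]
```

The probe is within about 3 mm of the cup centre, so I go above the button.

>>> move_arm(
  moves=[
    [0.001,0.04,0,0],
    [0.002,0.08,0,0],
    [0.003,0.12,0,0],
    [0.005,0.16,0,0],
    [0.005,0.179,0,0],
    [0.005,0.179,0.03,0],
    [0.005,0.179,0.06,0],
    [0.005,0.179,0.085,0],
    [0.005,0.179,0.1,0],
    [0.005,0.179,0.103,0],
    [0.005,0.179,0.103,0],
  ],
)

```text
clock: 8.0
eef_pos: [576.2, -32.5, 100.4]
eef_rot: [-3.14, 0.001, 0.648]
wrist_force: [0.0, -0.7, 1.3]
finger_gap: 0.3
finger_force: 0.0
```

Run:
```python
from h import *
s=manip.read_state();print(s['eef_pos'],s['wrist_force']); print(rel([576.9,-32.7,95,.648]))
a,b=cam('scene'),cam('side')
cv2.imwrite('pics/btn.png',np.hstack([cv2.resize(c['frame'][y:y+80,x:x+100],(400,320),interpolation=2) for c,x,y in((a,240,170),(b,240,150))]))
```

```text
[576.18632923 -32.48391823 100.39863547] [ 0.04010993 -0.65421935  1.26620992]
[0.0004, 0.0006, 0.0054, -0.0001]
```

View pics/btn.png

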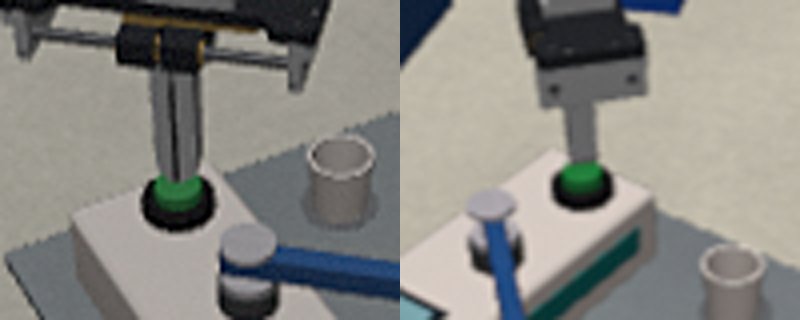

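The closed fingertips are centred over the green button. I press down in small steps.

>>> move_arm(
  moves=[
    [0,0,0.002,0],
    [0,0,0.004,0],
    [0,0,0.006,0],
    [0,0,0.008,0],
    [0,0,0.009,0],
    [0,0,0.01,0],
    [0,0,0.01,0],
    [0,0,0.01,0],
  ],
)

```text
clock: 8.9
eef_pos: [576.7, -32.6, 91.6]
eef_rot: [3.141, -0.0, 0.648]
wrist_force: [-0.5, 0.1, 2.3]
finger_gap: 0.5
finger_force: 1.4
```

>>> move_arm(
  moves=[
    [0,0,0.001,0],
    [0,0,0.002,0],
    [0,0,0.003,0],
    [0,0,0.003,0],
    [0,0,0.003,0],
  ],
)

```text
clock: 9.4
eef_pos: [576.7, -32.6, 88.6]
eef_rot: [3.141, -0.0, 0.648]
wrist_force: [-1.0, 0.5, 4.1]
finger_gap: 0.5
finger_force: 2.3
```

>>> move_arm(
  moves=[
    [0,0,0.001,0],
    [0,0,0.002,0],
    [0,0,0.003,0],
    [0,0,0.003,0],
    [0,0,0.003,0],
  ],
)

```text
clock: 9.9
eef_pos: [577.0, -32.6, 87.8]
eef_rot: [3.141, -0.001, 0.648]
wrist_force: [-12.6, 2.4, 27.9]
finger_gap: 0.7
finger_force: 14.0
```

The force jumped to 28 N with the tip stopped at 87.8 mm, so the button is on its stop. I release it and retreat.

>>> move_arm(
  moves=[
    [0,0,-0.003,0],
    [0,0,-0.008,0],
    [0,0,-0.02,0],
    [0,0,-0.05,0],
    [0,0,-0.09,0],
    [0,0,-0.12,0],
    [0,0.03,-0.12,0],
    [0,0.07,-0.12,0],
    [0,0.11,-0.12,0],
    [0,0.11,-0.12,0],
    [0,0.11,-0.12,0],
  ],
)

```text
clock: 11.0
eef_pos: [642.8, -120.6, 204.9]
eef_rot: [-3.14, 0.001, 0.647]
wrist_force: [-0.4, -0.1, 0.2]
finger_gap: 0.8
finger_force: 0.0
```

Run:
```python
from h import *
print(armang())
a,b=load('scene'),load('side'); 
for c in(a,b):
    W=cloud(c);h=cv2.cvtColor(c['frame'],cv2.COLOR_BGR2HSV)
    g=(cv2.inRange(h,(40,80,30),(85,255,255))>0)&(W[...,2]>80)&(W[...,2]<110)&(np.hypot(W[...,0]-577,W[...,1]+32)<40)
    print(np.percentile(W[g][:,2],85))
cv2.imwrite('pics/fin.png',np.hstack([cv2.resize(c['frame'][y:y+200,x:x+240],(400,333),interpolation=2) for c,x,y in((a,210,140),(b,180,170))]))
s=manip.read_state();print(s['eef_pos'],s['wrist_force'],s['clock'])
```

```text
[[328.0, 126.7, 124.7, 500.4, 189.6, 505.8, 182.4], [194.0, 126.9, 126.9, 494.3, 191.2, 499.7, 184.0]]
93.51045327385154
96.52304097999358
[ 642.63253437 -119.49303019  205.67597599] [0.22818482 0.97159373 0.48489644] 11.1
```

View pics/fin.png

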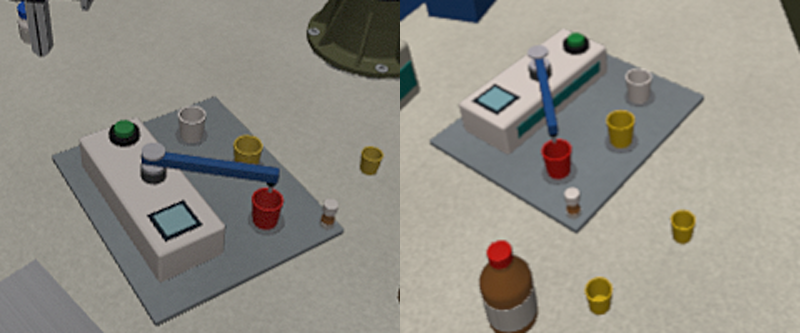

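The arm is unmoved over the red cup, the button is back up, everything is standing and the robot is clear.

```bash
python3 -c "
from cell import manip
print(manip.sign_off())"
```

```text
the job is handed in; nothing more can be done
None
```

I pushed the sampling arm round until its probe hung over the red cup, about 3 mm from centre by the cameras. I then pressed the start button to its stop and let it spring back, left the other items standing, and handed the job in at about 11 s.

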